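File a painted test panel in the third gap of the drying rack

TASK

With a fingertip, run the orange marker along the rack's rail until it stands at the third gap counted from the green end of the rack (count every gap, filled or empty). Then push the red test panel on its foot along the bench into that same gap until it is fully home against the back, leaving the marker there. Only push, never lift or tip the panel, and do not disturb the other panels, the paint tin or the tape roll.

Things in the scene. Friction and masses are not known exactly. Their poses are not given: they have to be found in the camera images.
- rack: drying rack fixed to the bench, open towards the robot (-x): seven black dividers, 6 thick and 50 tall, side by side along its y, make six gaps 44 wide at 50 pitch, centred at y = +125, +75, +25, -25, -75, -125. No floor: feet slide on the bench itself. Origin: on the bench, middle of the row; x into the gaps, y along the row to the robot's left, z up
- gaps_front (a point): on the bench at the middle of the row's front: the dividers' rounded front edges, at x = -33 in the rack's frame
- gaps_back (a point): on the bench at the middle of the row's back: the gaps' back stop, the face x = +30 (rack's frame) of an aluminium beam that spans x 30 to 70, 306 long, 40 tall
- rail_mid (a point): middle of the top of the dark rail, 10 wide and 306 long along the rack's y, that lies on the beam at x = +55 in the rack's frame; 46 above the bench. Only the marker stands on it
- marker (a joint): slide of the orange marker along the rail, in m, growing towards the rack's +y. Its centre is at y = -0.125 + value in the rack's frame: 0, 0.05, 0.10, 0.15, 0.20, 0.25 are opposite the gap centres. Range -0.014 to 0.264. It starts near the -y end, resists with about 1.5 N and stays where it is left
- marker_top (a point): middle of the top of the orange marker, 86 above the bench: an upright tab 12 (rack x) x 14 (along the rail) on a base 20 x 14 x 8 riding on the rail (base 46 to 54 above the bench)
- green_end: green end block, fixed on the bench against one end of the rack: 100 (x) x 18 (y) x 36 tall, origin at the centre of its underside, 163 from the rack's middle along y. The gaps are counted from this end; it may be at the +y or the -y end
- grey_end: grey end block, same size, at the other end of the rack
- red_panel: a red painted test panel (60 x 6, top 46 above the bench) upright along the middle of a same-coloured foot 70 long (own x) x 36 wide x 16 tall, about 0.16 kg. Origin: centre of the underside; x along foot and panel; its +x end, corners rounded by 8, leads. Starts in front of the dividers. Fully home its origin is at x = -5 in the rack's frame and its rear end (x = -40) stands 7 proud of the dividers
- white_panel: a white painted test panel (60 x 6, top 46 above the bench) upright along the middle of a same-coloured foot 70 long (own x) x 36 wide x 16 tall, about 0.16 kg. Origin: centre of the underside; x along foot and panel. It already stands in the gap at y = +125; leave alone
- blue_panel: a blue painted test panel (60 x 6, top 46 above the bench) upright along the middle of a same-coloured foot 70 long (own x) x 36 wide x 16 tall, about 0.16 kg. Origin: centre of the underside; x along foot and panel. It already stands in the gap at y = -75; leave alone
- tin: closed paint tin, 80 diameter x 100 tall, origin at the centre of its underside; leave alone
- tape_roll: yellow roll of masking tape lying flat, 100 outside diameter, 24 tall, origin at the centre of its underside; leave alone
Things that resemble listed ones, but are neither listed nor needed, are in the scene too. Of the things that look like the red_panel, the middle-sized one is meant.

How it is judged:
By the outcome, as a careful person would: the job done as asked, in the order asked, and still so for the second after the job is handed in, with the robot touching nothing.
It also fails if it takes over 72 s, if anything falls off the work surface, if the arm or the gripper's body presses on something with over 40 N, if the wrist force passes 120 N, or if a joint passes its speed limit or range.

ROBOT

A 6-joint arm with a two-finger parallel gripper is mounted at the origin on the work surface. World frame = base frame: x ahead of the robot, y to its left, z up, the work surface at z = 0. Lengths are in m, angles in rad, forces in N, time in s.
With the tool pointing down it reaches from about 0.225 to 0.875 m from the base axis. Payload 3.4 kg.
Tool frame: the origin (TCP) lies at the very end of the fingers, on their centre line; the grasp point (between the pads) lies 19 mm behind it (grip_depth is the distance from the TCP to the grasp point, in m); x points along the fingers, z is the direction in which the jaws open and shut, and the axes are right-handed (so a half turn about x gives the same grasp; the last joint's range is limited). The gripper opens to 85 mm and grips with 20 to 120 N. Pads are 22 mm wide; open, the fingers measure 114 mm over their backs; the gripper's body (76 mm by 85 mm) begins 54 mm behind the grasp point. The pads swing forward as they close: fully open they stand 13 mm farther back than shut.
Start: joints at [-1.262, 0.276, 1.505, -0, 1.361, -0.121], TCP at [0.24, -0.523, 0.231] pointing down, gripper open.
Joint ranges: [-2.89, 2.89], [-0.75, 2.08], [0.22, 2.7], [-1.18, 4.32], [0.11, 2.71], [-2.7, 2.7]. Speed limits (rad/s): [2.57, 2.57, 3.14, 3.14, 3.14, 3.14].

INTERFACE

Orientations are given as a unit quaternion [w, x, y, z].
In Python, from rig import get_state, get_image, sign_off, grip_depth gives the robot as it stands. The module is installed in compiled form; this text tells all that it offers.
- The arm moves only by the tool arm_command, never from a script. Its argument "series" is a list of rows, each an object with "dp": the shift along the tool's x, y, z scaled (see below), a list of three; "angular": the turn, a rotation vector about the tool's x, y, z scaled (see below), a list of three; "gripper": the finger opening in mm, from 0 to 85.4. A call has exactly 8 rows; each row shifts and turns the pose as measured when the row begins, along the tool's axes as they then stand; what a row does not reach is not made up. The controller multiplies each number of a shift by 0.12 m and each number of a turn by 90 degrees. A row lasts 1/8 s, in which the tool goes at most 62.5 mm and 10.7 degrees, less where a joint would pass 70% of its speed; a pose out of reach is approached as far as the arm can. A call with a number of a shift or a turn outside -1 to 1 is refused whole. A call with a gripper value outside its range is refused whole. The fingers move at their own pace and stop on an object; "grip_force" is the grip in N (left out, the last holds). Time passes only in rows, so rows that do not move let the fingers close, or fill a call up. It gives the time, the measured TCP pose, the force and the opening at its end, in the units of the state.
- get_state(): the state, without advancing time (a new reading comes with each control period).
- get_image(name): name is "scene" or "top"; returns a dict with "image" (400x640x3 uint8, blue, green, red), "depth" (400x640 float32, m along the optical axis (not along the pixel's ray), 0 where there is no reading), "mtx" (3x3 intrinsics, pixels), "view" (4x4, takes a point from world to camera coordinates). Camera axes: x right, y up, looking along -z (the intrinsics and any distortion apply to the point x, -y, -z); pixel columns grow to the right and rows downward; lengths in m; the calibration is good to about 2 mm. A picture is of the moment at which its call begins.
- sign_off(): hands the job in, once; it reports no verdict.
The state is a dict: "clock": time; "qpos": joint angles; "qd": joint speeds; "effort": joint torques, N m; "position": TCP position; "ee_rot": TCP orientation; "contact_force": force on the tool from outside, world axes, zero at the start; "moment": the same for the moment, N m; "width": finger opening in m.
Only numpy, scipy, OpenCV 4.12 (cv2) and the standard library are available. Lean on these libraries where they do the work, as an engineer would, in place of code of your own. Each camera call takes 0.05 s, during which the arm holds its last target. There are 200 camera calls.

## Working session

There is one attempt and no reset: what is moved stays moved. The work goes in short steps, Python scripts to look and compute and a tool call to move; the robot and the scene stay as the last step left them, time stands still between calls to the robot, and variables do not carry over. Pictures are saved under pics/ and viewed, about 8 in all and at most 12, crops included, and the job is handed in when it is done.

Besides the shell and the picture viewer there is one more tool, called after "Request:" by a JSON object that holds its "name" and its "arguments", one argument or row to a line. arm_command: Moves the arm, as the interface text tells. Its arguments: {"type":"object","properties":{"series":{"type":"array","items":{"type":"object","properties":{"dp":{"type":"array","items":{"type":"number"}},"angular":{"type":"array","items":{"type":"number"}},"gripper":{"type":"number"}}}},"grip_force":{"type":"number"}},"required":["series"]}

```bash
mkdir -p pics
cat > h.py <<'E'
import numpy as np, cv2
from rig import *
def shot(name):
    d=get_image(name); np.savez(f'{name}.npz',**d); return d
def load(name): return dict(np.load(f'{name}.npz'))
def px2w(d,u,v,z=None):
    K=d['mtx'];V=d['view'];R=V[:3,:3];t=V[:3,3]
    r=np.array([(u-K[0,2])/K[0,0],-(v-K[1,2])/K[1,1],-1.])
    c=-R.T@t; w=R.T@r
    s=(z-c[2])/w[2] if z is not None else float(d['depth'][int(round(v)),int(round(u))])
    return c+s*w
def w2px(d,p):
    q=d['view'][:3,:3]@np.asarray(p)+d['view'][:3,3]; K=d['mtx']
    return np.array([K[0,0]*q[0]/-q[2]+K[0,2],K[1,1]*-q[1]/-q[2]+K[1,2]])
E
python3 - <<'E'
from h import *
for n in ('top','scene'):
    d=shot(n); cv2.imwrite(f'pics/{n}1.png',d['image']); print(n,d.keys(),d['mtx'],d['view'])
s=get_state();print(s)
E
```

```text
top dict_keys(['image', 'depth', 'mtx', 'view']) [[421.45257131   0.         320.03999124]
 [  0.         421.45257131 198.43426903]
 [  0.           0.           1.        ]] [[ 0.01230805 -0.99989598 -0.00751952  0.00381729]
 [ 0.99085397  0.01118546  0.13447414 -0.53655198]
 [-0.13437605 -0.00910586  0.99088857 -1.0407798 ]
 [ 0.          0.          0.          1.        ]]
scene dict_keys(['image', 'depth', 'mtx', 'view']) [[431.05556836   0.         318.93859426]
 [  0.         431.05556836 198.56073415]
 [  0.           0.           1.        ]] [[-0.64971965  0.76015339 -0.00558514  0.34059628]
 [-0.51597252 -0.43559363  0.73758426  0.2339688 ]
 [ 0.55824433  0.48210477  0.67523201 -1.56232752]
 [ 0.          0.          0.          1.        ]]
{'clock': 0.1, 'qpos': array([-1.26201122e+00,  2.76518243e-01,  1.50601292e+00, -2.08240965e-05,
        1.36071428e+00, -1.21023005e-01]), 'qd': array([-0.00097749, -0.00116283, -0.00234588,  0.00127054,  0.00280979,
       -0.00182627]), 'effort': array([ 7.39165007e-04, -4.17701197e+01, -2.46405941e+01, -2.78974594e-04,
        5.85688758e-03,  6.74289893e-06]), 'position': array([ 0.2394295 , -0.52225072,  0.23053138]), 'ee_rot': array([ 0.5946712 ,  0.38223725,  0.59558061, -0.38150306]), 'contact_force': array([-0.13702891,  0.65064876, -0.33497985]), 'moment': array([-0.04837766,  0.06311949,  0.01501653]), 'width': 0.08502203642163837}
```

View pics/top1.png

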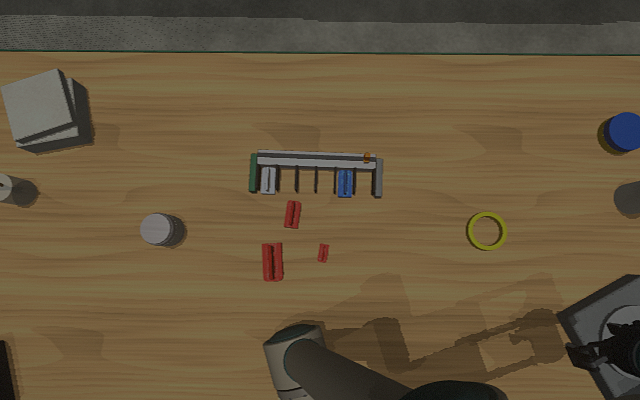

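View pics/scene1.png

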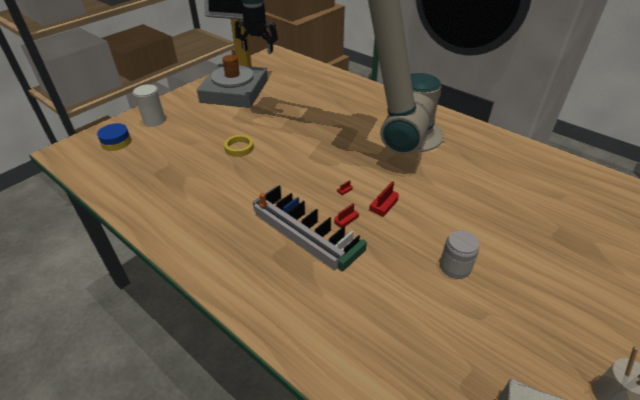

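Green is at the +y (image-left) end, so the third gap is y=+25, marker value 0.15. The middle-sized red panel is at about (293,215). I'll enlarge that area.

Run:
```python
from h import *
d=load('top'); c=d['image'][140:290,240:400]
cv2.imwrite('pics/top_crop.png',cv2.resize(c,None,fx=5,fy=5,interpolation=cv2.INTER_CUBIC)[:600] if 0 else cv2.resize(c[:120],None,fx=5,fy=5,interpolation=cv2.INTER_CUBIC))
```

```text
(no output)
```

View pics/top_crop.png

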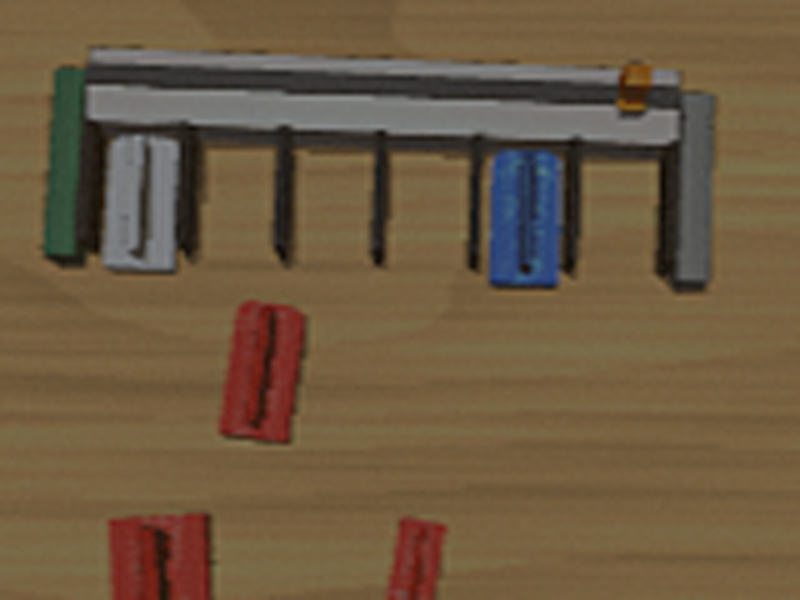

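The crop shows green block on the left, white and blue in place, and the red panel in front of gap 2/3, tilted. The beam's front top corners are at about crop (86,118) and (679,143), and the marker is at about (635,85). Next I'll fit the poses.

```bash
cat >> h.py <<'E'
from scipy.optimize import least_squares
def rackfit(d,obs,guess=(0.7,0,0)):
    def f(q):
        c,s=np.cos(q[2]),np.sin(q[2]); r=[]
        for (x,y,z),uv in obs: r+=list(w2px(d,[q[0]+c*x-s*y,q[1]+s*x+c*y,z])-uv)
        return r
    o=least_squares(f,guess); return o.x,np.array(o.fun).reshape(-1,2).round(1)
def R2w(q,x,y,z=0):
    c,s=np.cos(q[2]),np.sin(q[2]); return np.array([q[0]+c*x-s*y,q[1]+s*x+c*y,z])
def cr(u,v): return np.array([240+(u-2)/5,140+(v-2)/5])
E
python3 - <<'E'
from h import *
d=load('top'); print('cam',-d['view'][:3,:3].T@d['view'][:3,3])
obs=[((.03,.153,.04),cr(86,118)),((.03,-.153,.04),cr(679,143)),((.07,.153,.04),cr(90,47)),((.07,-.153,.04),cr(681,70)),
((.05,.172,.036),cr(57,67)),((.05,-.172,.036),cr(716,93)),((-.05,-.172,.036),cr(711,280)),((-.05,.172,.036),cr(45,259)),((-.033,.05,.05),cr(284,257)),((-.033,0,.05),cr(379,259))]
q,r=rackfit(d,obs); print('rack',q,r.tolist())
ob=[((-.035,.018,.016),cr(220,433)),((-.035,-.018,.016),cr(290,439))]
P={k:px2w(d,*cr(*p),.016).round(4) for k,p in dict(rl=(221,431),rr=(291,437),fl=(237,303),fr=(306,314),).items()}; print(P)
a=(P['rl']+P['rr'])/2;b=px2w(d,*cr(272,304),.016); print('dir',np.arctan2(*(b-a)[1::-1]),'rear',a,'front',b,np.linalg.norm(b-a))
m=px2w(d,*cr(634,68),.086);print('marker?',m)
# depth pts near the marker
im=d['image'].astype(int);mask=(im[...,2]-im[...,0]>60)&(im[...,1]-im[...,0]>15)
mask[:140]=0;mask[175:]=0;mask[:,:340]=0;mask[:,400:]=0
for v,u in np.argwhere(mask):
  print(u,v,px2w(d,u,v).round(3))
c,s=np.cos(q[2]),np.sin(q[2])
for n,p in (('m',m),('a',a),('b',b)): e=p[:2]-q[:2]; print(n,c*e[0]+s*e[1],-s*e[0]+c*e[1])
E
```

```text
cam [3.91741803e-01 3.41276583e-04 1.10347788e+00]
rack [ 0.59245033  0.02156481 -0.0247952 ] [[0.2, -0.2], [0.4, -1.0], [0.3, -1.1], [0.3, -1.6], [-0.6, 2.6], [0.3, 2.0], [0.6, 2.9], [-0.5, 2.3], [-0.9, -3.1], [-0.1, -2.8]]
{'rl': array([0.4668, 0.1031, 0.016 ]), 'rr': array([0.4642, 0.0668, 0.016 ]), 'fl': array([0.5336, 0.0963, 0.016 ]), 'fr': array([0.5282, 0.0603, 0.016 ])}
dir -0.10119593447249649 rear [0.4655  0.08495 0.016  ] front [0.53328664 0.07806676 0.016     ] 0.06813521856141005
marker? [ 0.64377609 -0.10344133  0.086     ]
341 151 [ 0.671 -0.044 -0.002]
357 152 [ 0.669 -0.087 -0.003]
365 153 [ 0.644 -0.1    0.085]
366 153 [ 0.644 -0.102  0.086]
367 153 [ 0.644 -0.105  0.088]
368 153 [ 0.644 -0.107  0.087]
369 153 [ 0.644 -0.11   0.087]
370 153 [ 0.644 -0.112  0.086]
365 154 [ 0.642 -0.1    0.084]
366 154 [ 0.642 -0.103  0.084]
367 154 [ 0.642 -0.105  0.086]
368 154 [ 0.642 -0.107  0.086]
369 154 [ 0.641 -0.11   0.088]
364 155 [ 0.647 -0.101  0.054]
365 155 [ 0.64  -0.1    0.083]
366 155 [ 0.639 -0.103  0.085]
367 155 [ 0.64  -0.105  0.085]
368 155 [ 0.639 -0.107  0.086]
369 155 [ 0.639 -0.11   0.088]
364 156 [ 0.642 -0.1    0.062]
365 156 [ 0.637 -0.1    0.084]
366 156 [ 0.636 -0.102  0.088]
367 156 [ 0.637 -0.105  0.084]
368 156 [ 0.637 -0.108  0.083]
369 156 [ 0.637 -0.11   0.085]
377 156 [ 0.657 -0.14   0.002]
368 157 [ 0.635 -0.108  0.084]
369 157 [ 0.635 -0.11   0.083]
363 160 [ 0.637 -0.099  0.042]
364 160 [ 0.634 -0.101  0.052]
365 160 [ 0.634 -0.103  0.052]
366 160 [ 0.635 -0.106  0.051]
367 160 [ 0.634 -0.108  0.056]
364 161 [0.392 0.    1.103]
365 161 [ 0.63  -0.103  0.058]
366 161 [ 0.631 -0.106  0.054]
367 161 [ 0.632 -0.108  0.052]
368 161 [ 0.632 -0.111  0.051]
m 0.054409220608594745 -0.12369521086461464
a -0.1284827906640365 0.06021826967528321
b -0.06054633051020818 0.05501775141472402
```

Run:
```python
from h import *
d=load('top')
obs=[((.03,.153,.04),cr(86,118)),((.03,-.153,.04),cr(679,143)),((.07,.153,.04),cr(90,47)),((.07,-.153,.04),cr(681,70)),((-.033,.05,.05),cr(284,255)),((-.033,0,.05),cr(379,257)),((-.033,-.15,.05),cr(664,270))]
q,r=rackfit(d,obs); print('rack',q,r.tolist())
c,s=np.cos(q[2]),np.sin(q[2])
for n,p in (('m',[.640,-.1055]),('a',[.4655,.085]),('b',[.533,.078])): e=np.array(p)-q[:2]; print(n,c*e[0]+s*e[1],-s*e[0]+c*e[1])
print('mark target',R2w(q,.055,.025,.086),'gap back',R2w(q,.03,.025),'front',R2w(q,-.033,.025),'home rear',R2w(q,-.04,.025))
s=get_state()
from scipy.spatial.transform import Rotation as R
w,x,y,z=s['ee_rot'];print(R.from_quat([x,y,z,w]).as_matrix().round(3))
```

```text
rack [ 0.58818217  0.02250385 -0.03193639] [[-0.1, 1.0], [0.1, 1.0], [0.1, 0.1], [0.1, 0.4], [-1.3, -1.1], [-0.6, -0.7], [1.7, -0.8]]
m 0.05587869635136386 -0.12628398663284807
a -0.12461517051673399 0.058546919935835294
b -0.05692607359196377 0.053705829406929355
mark target [0.6439524 0.0457349 0.086    ] gap back [0.61896514 0.04653318 0.        ] front [0.55599727 0.04854483 0.        ] home rear [0.54900084 0.04876834 0.        ]
[[-0.001  0.909  0.417]
 [ 0.002  0.417 -0.909]
 [-1.     0.    -0.002]]
```

Request:
{"name": "arm_command", "arguments": {
  "series": [
    {"dp": [0,0,0],"angular": [0.1,0,0],"gripper": 0},
    {"dp": [0,0,0],"angular": [0.1,0,0],"gripper": 0},
    {"dp": [0,0,0],"angular": [0.1,0,0],"gripper": 0},
    {"dp": [0,0,-0.3],"angular": [0,0,0],"gripper": 0},
    {"dp": [0,0.3,-0.3],"angular": [0,0,0],"gripper": 0},
    {"dp": [0,0.3,-0.3],"angular": [0,0,0],"gripper": 0},
    {"dp": [0,0.3,-0.3],"angular": [0,0,0],"gripper": 0},
    {"dp": [0,0,0],"angular": [0,0,0],"gripper": 0}
  ],
  "grip_force": 40
}}

```text
clock: 1.1
position: [0.3572, -0.3798, 0.2267]
ee_rot: [0.482, 0.516, 0.488, -0.514]
contact_force: [-0.5, -1.0, -0.1]
width: 0.0002
```

```bash
cat >> h.py <<'E'
from scipy.spatial.transform import Rotation as Rot
Q=[0.58818217,0.02250385,-0.03193639]
def inrack(p,q=Q):
    c,s=np.cos(q[2]),np.sin(q[2]); e=np.asarray(p)[:2]-q[:2]; return np.array([c*e[0]+s*e[1],-s*e[0]+c*e[1]])
def st(tx=None,ty=None,tz=None):
    s=get_state(); w,x,y,z=s['ee_rot']; M=Rot.from_quat([x,y,z,w]).as_matrix(); p=s['position']
    print('t',s['clock'],'pos',p.round(4),'rack',inrack(p).round(4),'F',s['contact_force'].round(1),'w',round(s['width'],4))
    ty_=np.arctan2(M[1,1],M[0,1]); print('yaw err deg to rack',np.degrees(ty_-Q[2]).round(2),'down',M[:,0].round(3))
    if tx is not None:
        t=R2w(Q,tx,ty,tz); print('dp units',(M.T@(t-p)/.12).round(3))
E
python3 -c "
from h import *
st(.055,-.163,.15)"
```

```text
t 1.1 pos [ 0.3572 -0.3798  0.2267] rack [-0.2181 -0.4094] F [-0.5 -1.  -0.1] w 0.0002
yaw err deg to rack -1.63 down [-0.003  0.009 -1.   ]
dp units [ 0.649  2.218 -2.112]
```

Request:
{"name": "arm_command", "arguments": {
  "series": [
    {"dp": [0,0.3,-0.3],"angular": [-0.018,0,0],"gripper": 0},
    {"dp": [0,0.3,-0.3],"angular": [0,0,0],"gripper": 0},
    {"dp": [0,0.3,-0.3],"angular": [0,0,0],"gripper": 0},
    {"dp": [0.1,0.3,-0.3],"angular": [0,0,0],"gripper": 0},
    {"dp": [0.1,0.3,-0.3],"angular": [0,0,0],"gripper": 0},
    {"dp": [0.1,0.3,-0.3],"angular": [0,0,0],"gripper": 0},
    {"dp": [0.1,0.25,-0.2],"angular": [0,0,0],"gripper": 0},
    {"dp": [0,0,0],"angular": [0,0,0],"gripper": 0}
  ]
}}

```text
clock: 2.1
position: [0.6165, -0.1502, 0.1743]
ee_rot: [-0.487, -0.508, -0.493, 0.511]
contact_force: [-0.3, -0.9, -0.1]
width: -0.0004
```

```bash
python3 -c "
from h import *
st(.055,-.163,.065)"
```

```text
t 2.1 pos [ 0.6165 -0.1502  0.1743] rack [ 0.0339 -0.1717] F [-0.3 -0.9 -0.1] w -0.0004
yaw err deg to rack -0.35 down [-0.008  0.003 -1.   ]
dp units [ 0.909  0.183 -0.071]
```

Request:
{"name": "arm_command", "arguments": {
  "series": [
    {"dp": [0,0.09,-0.03],"angular": [0,0,0],"gripper": 0},
    {"dp": [0,0.09,0],"angular": [0,0,0],"gripper": 0},
    {"dp": [0.2,0,0],"angular": [0,0,0],"gripper": 0},
    {"dp": [0.2,0,0],"angular": [0,0,0],"gripper": 0},
    {"dp": [0.2,0,0],"angular": [0,0,0],"gripper": 0},
    {"dp": [0.2,0,0],"angular": [0,0,0],"gripper": 0},
    {"dp": [0.07,0,0],"angular": [0,0,0],"gripper": 0},
    {"dp": [0,0,0],"angular": [0,0,0],"gripper": 0}
  ]
}}

```text
clock: 3.1
position: [0.6406, -0.1575, 0.0713]
ee_rot: [-0.489, -0.511, -0.488, 0.513]
contact_force: [0.3, -0.8, 0.1]
width: 0.0002
```

```bash
python3 -c "
from h import *
st(.055,-.0635,.065)
d=shot('top');cv2.imwrite('pics/top2.png',cv2.resize(d['image'][100:220,240:400],None,fx=5,fy=5,interpolation=cv2.INTER_CUBIC))
d=shot('scene');cv2.imwrite('pics/scene2.png',cv2.resize(d['image'][150:280,230:390],None,fx=4,fy=4,interpolation=cv2.INTER_CUBIC))"
```

```text
t 3.1 pos [ 0.6406 -0.1575  0.0713] rack [ 0.0582 -0.1782] F [ 0.3 -0.8  0.1] w 0.0002
yaw err deg to rack -0.88 down [-0.001 -0.003 -1.   ]
dp units [ 0.049 -0.041 -0.956]
```

View pics/scene2.png

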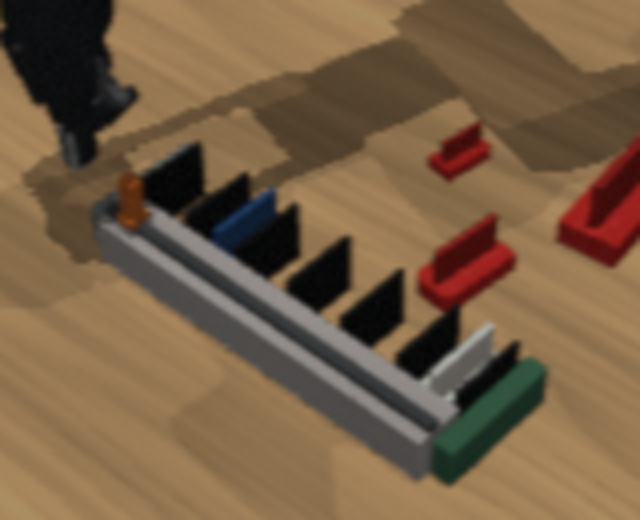

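The finger stands just beyond the marker on the grey end side and nothing has moved. Next I lower 6 mm and push towards the green end.

Request:
{"name": "arm_command", "arguments": {
  "series": [
    {"dp": [0.05,-0.02,0],"angular": [-0.01,0,0],"gripper": 0},
    {"dp": [0,0,-0.1],"angular": [0,0,0],"gripper": 0},
    {"dp": [0,0,-0.15],"angular": [0,0,0],"gripper": 0},
    {"dp": [0,0,-0.15],"angular": [0,0,0],"gripper": 0},
    {"dp": [0,0,-0.15],"angular": [0,0,0],"gripper": 0},
    {"dp": [0,0,-0.15],"angular": [0,0,0],"gripper": 0},
    {"dp": [0,0,-0.1],"angular": [0,0,0],"gripper": 0},
    {"dp": [0,0,0],"angular": [0,0,0],"gripper": 0}
  ]
}}

```text
clock: 4.2
position: [0.6431, -0.0537, 0.0679]
ee_rot: [-0.496, -0.507, -0.49, 0.507]
contact_force: [0.2, -0.5, 0.1]
width: 0.0003
```

```bash
cat >> h.py <<'E'
def marker():
    out=[]
    for n in ('top','scene'):
        d=shot(n); im=d['image'].astype(int)
        m=(im[...,2]-im[...,0]>60)&(im[...,1]-im[...,0]>12)&(d['depth']>0)
        P=np.array([px2w(d,u,v) for v,u in np.argwhere(m)]); 
        r=np.array([inrack(p) for p in P]); k=(abs(r[:,0]-.055)<.012)&(P[:,2]>.06)&(P[:,2]<.095)&(abs(r[:,1])<.15)
        if k.sum(): print(n,k.sum(),'y min/mean/max',r[k,1].min().round(4),r[k,1].mean().round(4),r[k,1].max().round(4))
E
python3 -c "
from h import *
st(.055,-.0,.065);marker()"
```

```text
t 4.2 pos [ 0.6431 -0.0537  0.0679] rack [ 0.0573 -0.0744] F [ 0.2 -0.5  0.1] w 0.0003
yaw err deg to rack 0.25 down [ 0.005 -0.005 -1.   ]
dp units [ 0.021 -0.017 -0.62 ]
scene 39 y min/mean/max -0.0568 -0.0499 -0.0455
```

Request:
{"name": "arm_command", "arguments": {
  "series": [
    {"dp": [0.02,-0.015,-0.1],"angular": [0,0,0],"gripper": 0},
    {"dp": [0,0,-0.12],"angular": [0,0,0],"gripper": 0},
    {"dp": [0,0,-0.12],"angular": [0,0,0],"gripper": 0},
    {"dp": [0,0,-0.1],"angular": [0,0,0],"gripper": 0},
    {"dp": [0,0,-0.06],"angular": [0,0,0],"gripper": 0},
    {"dp": [0,0,-0.03],"angular": [0,0,0],"gripper": 0},
    {"dp": [0,0,0],"angular": [0,0,0],"gripper": 0},
    {"dp": [0,0,0],"angular": [0,0,0],"gripper": 0}
  ]
}}

```text
clock: 5.3
position: [0.6436, 0.012, 0.0653]
ee_rot: [-0.496, -0.507, -0.489, 0.507]
contact_force: [0.6, 0.1, 1.5]
width: -0.0001
```

```bash
python3 -c "
from h import *
st(.055,-.0,.065);marker()
d=load('scene');cv2.imwrite('pics/scene3.png',cv2.resize(d['image'][180:280,240:380],None,fx=5,fy=5,interpolation=cv2.INTER_CUBIC))
im=d['image'].astype(int);m=(im[...,2]-im[...,0]>60)&(im[...,1]-im[...,0]>12);m[:180]=0;m[280:]=0;m[:,:240]=0;m[:,380:]=0
from collections import Counter
for y in(.015,.02,.025,.03): print(y,w2px(d,R2w(Q,.055,y,.086)),w2px(d,R2w(Q,.055,y,.066)),w2px(d,R2w(Q,.03,y,.04)))
"
```

```text
t 5.3 pos [0.6436 0.012  0.0653] rack [ 0.0557 -0.0088] F [0.6 0.1 1.5] w -0.0001
yaw err deg to rack 0.12 down [ 0.006 -0.007 -1.   ]
dp units [ 0.002 -0.006 -0.073]
scene 45 y min/mean/max 0.0067 0.0147 0.0203
0.015 [299.48386837 217.77343795] [299.75627613 223.11797855] [306.51125561 224.90466035]
0.02 [300.85620509 218.68157455] [301.11293542 224.02707136] [307.84625169 225.79338536]
0.025 [302.23464957 219.59375294] [302.47556095 224.94016211] [309.18696222 226.68591455]
0.03 [303.61924268 220.51000015] [303.84419215 225.85727725] [310.53342397 227.58227241]
```

View pics/scene3.png

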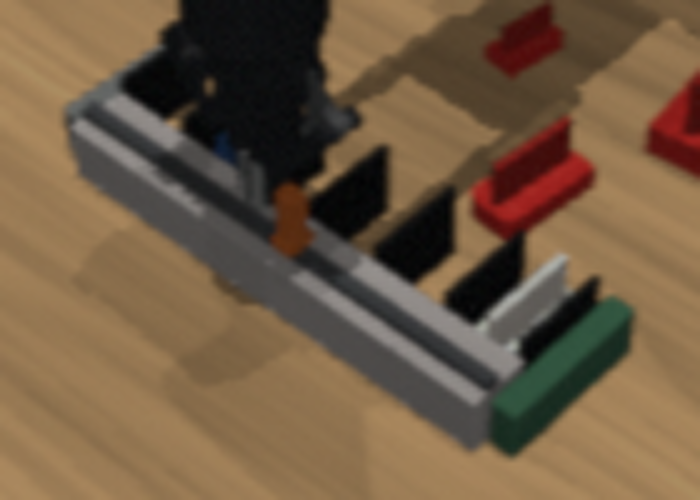

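Request:
{"name": "arm_command", "arguments": {
  "series": [
    {"dp": [0,0,-0.03],"angular": [0,0,0],"gripper": 0},
    {"dp": [0,0,-0.03],"angular": [0,0,0],"gripper": 0},
    {"dp": [0,0,-0.02],"angular": [0,0,0],"gripper": 0},
    {"dp": [0,0,-0.01],"angular": [0,0,0],"gripper": 0},
    {"dp": [0,0,0],"angular": [0,0,0],"gripper": 0},
    {"dp": [0,0,0],"angular": [0,0,0],"gripper": 0},
    {"dp": [0,0,0],"angular": [0,0,0],"gripper": 0},
    {"dp": [0,0,0],"angular": [0,0,0],"gripper": 0}
  ]
}}

```text
clock: 6.4
position: [0.6438, 0.0223, 0.0653]
ee_rot: [-0.496, -0.507, -0.489, 0.508]
contact_force: [-0.4, -1.1, 0.4]
width: 0.0003
```

```bash
python3 -c "
from h import *
st(.055,.003,.065);marker()
"
```

```text
t 6.4 pos [0.6438 0.0223 0.0653] rack [0.0556 0.0016] F [-0.4 -1.1  0.4] w 0.0003
yaw err deg to rack 0.07 down [ 0.006 -0.007 -1.   ]
dp units [ 0.002 -0.005 -0.012]
scene 43 y min/mean/max 0.0181 0.0253 0.0299
```

Request:
{"name": "arm_command", "arguments": {
  "series": [
    {"dp": [0,0,0.15],"angular": [0,0,0],"gripper": 0},
    {"dp": [-0.4,0,0],"angular": [0,0,0],"gripper": 0},
    {"dp": [-0.4,0,0],"angular": [0,0,0],"gripper": 0},
    {"dp": [0,-0.4,0],"angular": [0,0,0],"gripper": 0},
    {"dp": [0,-0.4,0],"angular": [0,0,0],"gripper": 0},
    {"dp": [0,-0.4,0],"angular": [0,0,0],"gripper": 0},
    {"dp": [0,-0.4,0],"angular": [0,0,0],"gripper": 0},
    {"dp": [0,0,0],"angular": [0,0,0],"gripper": 0}
  ]
}}

```text
clock: 7.5
position: [0.4443, 0.0052, 0.1617]
ee_rot: [-0.494, -0.508, -0.489, 0.509]
contact_force: [1.5, 0.0, 0.1]
width: 0.0001
```

```bash
python3 -c "
from h import *
st(-.091,.105,.1);marker()
d=load('top');cv2.imwrite('pics/top4.png',cv2.resize(d['image'][140:240,240:400],None,fx=5,fy=5,interpolation=cv2.INTER_CUBIC))
for y in (0.025,):
  print(5*(w2px(d,R2w(Q,.055,y,.086))-[240,140])+2)
for y in(.15,.1,.05,0,-.05,-.1,-.15): print(y,(5*(w2px(d,R2w(Q,-.033,y,.05))-[240,140])+2).round(),(5*(w2px(d,R2w(Q,.03,y,.05))-[240,140])+2).round())
"
```

```text
t 7.5 pos [0.4443 0.0052 0.1617] rack [-0.1433 -0.0219] F [1.5 0.  0.1] w 0.0001
yaw err deg to rack -0.14 down [ 0.003 -0.007 -1.   ]
dp units [ 0.508  0.431 -1.061]
top 23 y min/mean/max 0.0175 0.0227 0.0277
scene 46 y min/mean/max 0.0125 0.025 0.03
[332.19366222  64.57391347]
0.15 [ 80. 241.] [ 88. 119.]
0.1 [179. 245.] [186. 123.]
0.05 [277. 249.] [284. 127.]
0 [376. 254.] [382. 132.]
-0.05 [475. 258.] [480. 136.]
-0.1 [574. 262.] [578. 140.]
-0.15 [673. 266.] [676. 144.]
```

View pics/top4.png

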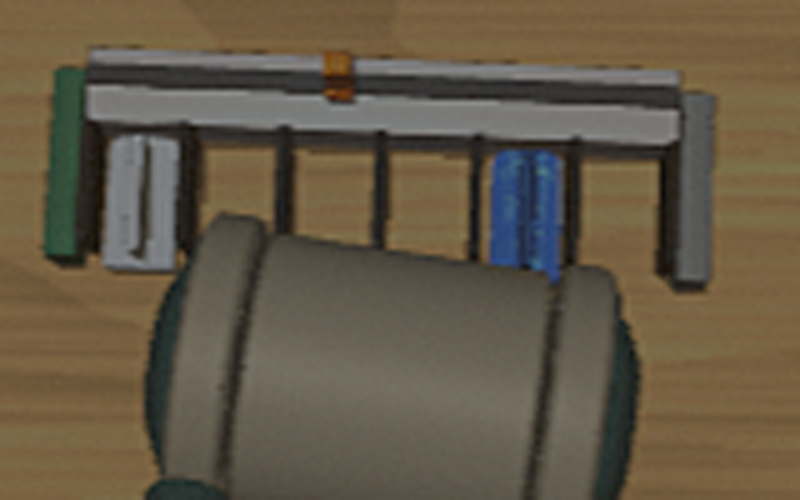

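Marker top centre is at about crop (338,60), against a predicted (332,65) for y=+25. It seems 2–3 mm short, so I'll check more precisely.

Run:
```python
from h import *
d=load('top');im=d['image'].astype(float)
o=np.clip(im[...,2]-im[...,0]-30,0,None)
for v in range(149,162):
    w=o[v,300:316]; print(v,w.round().astype(int), (w@np.arange(300,316)/w.sum()).round(2) if w.sum() else '')
for z in(.086,.07,.054): print(z,w2px(d,R2w(Q,.055,.025,z)),w2px(d,R2w(Q,.049,.025,z)))
e=load('scene');print([w2px(e,R2w(Q,*p)).round(1).tolist() for p in((.07,.153,.04),(.07,-.153,.04),(.03,.153,.04),(.055,.025,.086))])
cv2.imwrite('pics/scene5.png',cv2.resize(e['image'][185:275,245:375],None,fx=6,fy=6,interpolation=cv2.INTER_CUBIC))
```

```text
149 [26 28 26 25 25 22 22 22 23 24 23 24 27 24 25 24] 307.41
150 [28 28 27 24 32 46 43 44 36 28 26 24 26 26 25 26] 307.22
151 [ 0  0  0  0  2 72 63 63 65 54  7  0 11 11 12  8] 307.68
152 [ 0  0  0  0  0 69 56 57 58 57  0  0  0  0  0  0] 306.93
153 [ 0  0  0  0  0 70 56 56 58 48  0  0  0  0  0  0] 306.85
154 [ 0  0  0  0 16 69 55 58 60 45  0  0  0  0  0  0] 306.7
155 [ 0  0  0  0  0 10  2  2  1  6  0  0  0  0  0  0] 306.57
156 [0 0 0 0 0 0 8 7 9 9 0 0 0 0 0 0] 307.58
157 [ 0  0  0  0  0  4 11  8  8 24  5  0  0  0  0  0] 307.87
158 [ 0  0  0  0  1 60 64 54 55 53 20  0  0  0  0  0] 307.11
159 [ 0  0  0  0  0  4 21 38 52 48  1  0  0  0  0  0] 307.74
160 [0 0 0 0 0 0 0 0 0 0 0 0 0 0 0 0] 
161 [0 0 0 0 0 0 0 0 0 0 0 0 0 0 0 0] 
0.086 [306.03873244 152.51478269] [305.92055914 154.88251355]
0.07 [306.29637962 154.05943676] [306.18017378 156.39284672]
0.054 [306.54642166 155.55849629] [306.43211948 157.85856503]
[[335.4, 260.0], [254.4, 204.1], [345.6, 250.9], [302.2, 219.6]]
```

View pics/scene5.png

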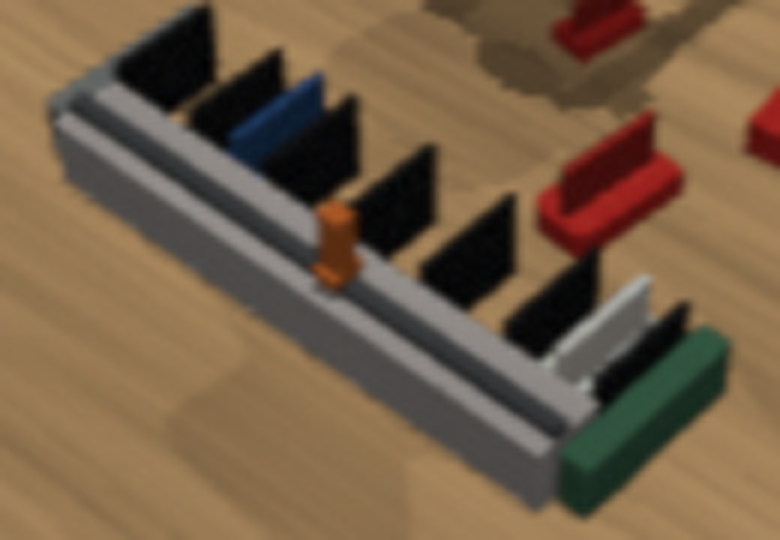

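Both views put the marker 2–3 mm short. I'll nudge it by about 2.5 mm.

Request:
{"name": "arm_command", "arguments": {
  "series": [
    {"dp": [0,0.4,0],"angular": [0,0,0],"gripper": 0},
    {"dp": [0,0.4,0],"angular": [0,0,0],"gripper": 0},
    {"dp": [0,0.4,0],"angular": [0,0,0],"gripper": 0},
    {"dp": [0,0.3,0],"angular": [0,0,0],"gripper": 0},
    {"dp": [0,0,0],"angular": [0,0,0],"gripper": 0},
    {"dp": [0.2,0,0],"angular": [0,0,0],"gripper": 0},
    {"dp": [0.2,0,0],"angular": [0,0,0],"gripper": 0},
    {"dp": [0,0,0],"angular": [0,0,0],"gripper": 0}
  ]
}}

```text
clock: 8.6
position: [0.6454, -0.0056, 0.1129]
ee_rot: [0.496, 0.511, 0.485, -0.507]
contact_force: [0.2, 0.7, 0.1]
width: -0.0002
```

```bash
python3 -c "
from h import *
st(.0555,-.01,.0655)"
```

```text
t 8.6 pos [ 0.6454 -0.0056  0.1129] rack [ 0.0581 -0.0263] F [0.2 0.7 0.1] w -0.0002
yaw err deg to rack -0.25 down [ 0.015 -0.008 -1.   ]
dp units [ 0.394 -0.028 -0.139]
```

Request:
{"name": "arm_command", "arguments": {
  "series": [
    {"dp": [0.15,-0.03,0],"angular": [0,0,0],"gripper": 0},
    {"dp": [0.15,0,0],"angular": [0,0,0],"gripper": 0},
    {"dp": [0.09,0,0],"angular": [0,0,0],"gripper": 0},
    {"dp": [0,0,-0.1],"angular": [0,0,0],"gripper": 0},
    {"dp": [0,0,-0.08],"angular": [0,0,0],"gripper": 0},
    {"dp": [0,0,-0.03],"angular": [0,0,0],"gripper": 0},
    {"dp": [0,0,0],"angular": [0,0,0],"gripper": 0},
    {"dp": [0,0,0],"angular": [0,0,0],"gripper": 0}
  ]
}}

```text
clock: 9.6
position: [0.6476, 0.0211, 0.0713]
ee_rot: [0.499, 0.513, 0.483, -0.504]
contact_force: [-0.5, 0.0, 0.0]
width: -0.0001
```

```bash
python3 -c "
from h import *
st(.0555,.0042,.0655)"
```

```text
t 9.6 pos [0.6476 0.0211 0.0713] rack [0.0594 0.0005] F [-0.5  0.   0. ] w -0.0001
yaw err deg to rack -0.19 down [ 0.026 -0.008 -1.   ]
dp units [ 0.048 -0.034 -0.031]
```

Request:
{"name": "arm_command", "arguments": {
  "series": [
    {"dp": [0,-0.02,-0.016],"angular": [0,0,0],"gripper": 0},
    {"dp": [0,0,-0.016],"angular": [0,0,0],"gripper": 0},
    {"dp": [0,0,0],"angular": [0,0,0],"gripper": 0},
    {"dp": [0,0,0.15],"angular": [0,0,0],"gripper": 0},
    {"dp": [-0.3,0,0],"angular": [0,0,0],"gripper": 0},
    {"dp": [-0.3,0,0],"angular": [0,0.005,-0.016],"gripper": 0},
    {"dp": [0,-0.1,0],"angular": [0,0,0],"gripper": 0},
    {"dp": [0,0,0],"angular": [0,0,0],"gripper": 0}
  ]
}}

```text
clock: 10.6
position: [0.6284, 0.0026, 0.1433]
ee_rot: [-0.49, -0.508, -0.491, 0.511]
contact_force: [-0.3, 0.3, -0.1]
width: -0.0003
```

```bash
python3 -c "
from h import *
st(-.091,.105,.1);marker()
d=load('top');im=d['image'].astype(float)
o=np.clip(im[...,2]-im[...,0]-30,0,None)
for v in range(151,161):
    w=o[v,300:312]; print(v,w.round().astype(int), (w@np.arange(300,312)/w.sum()).round(2) if w.sum() else '')
"
```

```text
t 10.6 pos [0.6284 0.0026 0.1433] rack [ 0.0409 -0.0186] F [-0.3  0.3 -0.1] w -0.0003
yaw err deg to rack -0.34 down [-0.004 -0.001 -1.   ]
dp units [ 0.364 -1.103 -1.024]
top 14 y min/mean/max 0.0176 0.025 0.03
scene 48 y min/mean/max 0.0168 0.0264 0.031
151 [0 0 0 0 0 0 0 0 0 0 0 0] 
152 [ 0  0  0  0 70 71 34  0  0  0  0  0] 304.79
153 [ 0  0  0  0 63 71 70 78 62  9  0  0] 306.09
154 [ 0  0  0  0 34 51 60 59 58 33  0  0] 306.53
155 [ 0  0  0  0  2 10  0  3  4  3  0  0] 306.27
156 [ 0  0  0  0  0 11 11  6  9  0  0  0] 306.35
157 [ 0  0  0  0  0 24 12 11 14  0  0  0] 306.25
158 [ 0  0  0  0 40 70 39 39 45 25  0  0] 306.21
159 [ 0  0  0  0  0 18 22 40 48 12  0  0] 307.1
160 [0 0 0 0 0 0 0 0 0 0 0 0]
```

Marker now stands at y≈+25 by both cameras. Next I go to the side of the red panel.

Request:
{"name": "arm_command", "arguments": {
  "series": [
    {"dp": [0,-0.25,-0.2],"angular": [-0.004,0,0],"gripper": 0},
    {"dp": [0,-0.25,-0.25],"angular": [0,0,0],"gripper": 0},
    {"dp": [0,-0.25,-0.25],"angular": [0,0,0],"gripper": 0},
    {"dp": [0,-0.2,-0.2],"angular": [0,0,0],"gripper": 0},
    {"dp": [0,0,-0.1],"angular": [0,0,0],"gripper": 0},
    {"dp": [0,0,0],"angular": [0,0,0],"gripper": 0},
    {"dp": [0,0,0],"angular": [0,0,0],"gripper": 0},
    {"dp": [0,0,0],"angular": [0,0,0],"gripper": 0}
  ]
}}

```text
clock: 11.7
position: [0.5176, 0.1274, 0.1365]
ee_rot: [-0.49, -0.505, -0.493, 0.511]
contact_force: [0.5, 0.4, -0.3]
width: 0.0
```

```bash
python3 -c "
from h import *
st(-.092,.108,.009)"
```

```text
t 11.7 pos [0.5176 0.1274 0.1365] rack [-0.0739  0.1026] F [ 0.5  0.4 -0.3] w 0.0
yaw err deg to rack -0.07 down [-0.009 -0.003 -1.   ]
dp units [ 1.064 -0.141 -0.048]
```

Request:
{"name": "arm_command", "arguments": {
  "series": [
    {"dp": [0.2,-0.14,-0.05],"angular": [0,0,0],"gripper": 0},
    {"dp": [0.2,0,0],"angular": [0,0,0],"gripper": 0},
    {"dp": [0.2,0,0],"angular": [0,0,0],"gripper": 0},
    {"dp": [0.2,0,0],"angular": [0,0,0],"gripper": 0},
    {"dp": [0.1,0,0],"angular": [0,0,0],"gripper": 0},
    {"dp": [0,0,0],"angular": [0,0,0],"gripper": 0},
    {"dp": [0,0,0],"angular": [0,0,0],"gripper": 0},
    {"dp": [0,0,0],"angular": [0,0,0],"gripper": 0}
  ]
}}

```text
clock: 12.7
position: [0.5068, 0.13, 0.0277]
ee_rot: [-0.491, -0.509, -0.49, 0.511]
contact_force: [1.1, 0.5, -0.4]
width: 0.0003
```

```bash
python3 -c "
from h import *
st(-.091,.0575,.009)"
```

```text
t 12.7 pos [0.5068 0.13   0.0277] rack [-0.0848  0.1048] F [ 1.1  0.5 -0.4] w 0.0003
yaw err deg to rack -0.43 down [-0.001 -0.003 -1.   ]
dp units [ 0.157 -0.049  0.394]
```

Request:
{"name": "arm_command", "arguments": {
  "series": [
    {"dp": [0.15,-0.05,0],"angular": [-0.004,0,0],"gripper": 0},
    {"dp": [0,0,0],"angular": [0,0,0],"gripper": 0},
    {"dp": [0,0,0.06],"angular": [0,0,0],"gripper": 0},
    {"dp": [0,0,0.06],"angular": [0,0,0],"gripper": 0},
    {"dp": [0,0,0.06],"angular": [0,0,0],"gripper": 0},
    {"dp": [0,0,0.06],"angular": [0,0,0],"gripper": 0},
    {"dp": [0,0,0.06],"angular": [0,0,0],"gripper": 0},
    {"dp": [0,0,0],"angular": [0,0,0],"gripper": 0}
  ]
}}

```text
clock: 13.7
position: [0.5035, 0.0917, 0.0137]
ee_rot: [0.494, 0.51, 0.489, -0.507]
contact_force: [-1.2, -0.1, -0.4]
width: 0.0003
```

```bash
cat >> h.py <<'E'
def red():
    for n in ('top','scene'):
        d=shot(n); im=d['image'].astype(int)
        m=(im[...,2]-im[...,1]>50)&(im[...,2]-im[...,0]>50)&(abs(im[...,1]-im[...,0])<40)&(d['depth']>0)
        P=np.array([px2w(d,u,v) for v,u in np.argwhere(m)]); r=np.array([inrack(p) for p in P])
        f=(P[:,2]>.010)&(P[:,2]<.022)&(r[:,0]>-.145)&(r[:,0]<.03)&(abs(r[:,1])<.1)
        if f.sum()>8:
            b=cv2.minAreaRect((r[f]*1000).astype(np.float32)); print(n,'foot',f.sum(),np.round(b[0],1),np.round(b[1],1),round(b[2],1),'x',r[f,0].min().round(4),r[f,0].max().round(4),'y',r[f,1].min().round(4),r[f,1].max().round(4))
        f=(P[:,2]>.040)&(P[:,2]<.050)&(r[:,0]>-.145)&(r[:,0]<.03)&(abs(r[:,1])<.1)
        if f.sum()>4:
            l=np.polyfit(r[f,0],r[f,1],1); print(n,'panel top',f.sum(),'x',r[f,0].min().round(4),r[f,0].max().round(4),'y',r[f,1].mean().round(4),'slope',l[0].round(3))
E
python3 -c "
from h import *
st(-.091,.0575,.009);red()"
```

```text
t 13.7 pos [0.5035 0.0917 0.0137] rack [-0.0869  0.0665] F [-1.2 -0.1 -0.4] w 0.0003
yaw err deg to rack -0.1 down [ 0.009 -0.002 -1.   ]
dp units [ 0.039 -0.034  0.075]
scene foot 85 [-63.5  42.8] [34.8 37.4] 40.0 x -0.0851 -0.0498 y 0.0194 0.0586
scene panel top 6 x -0.073 -0.0559 y 0.0423 slope -0.018
```

```bash
python3 -c "
from h import *
d=load('scene');cv2.imwrite('pics/scene6.png',cv2.resize(d['image'][170:270,270:400],None,fx=6,fy=6,interpolation=cv2.INTER_CUBIC))"
```

```text
(no output)
```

View pics/scene6.png

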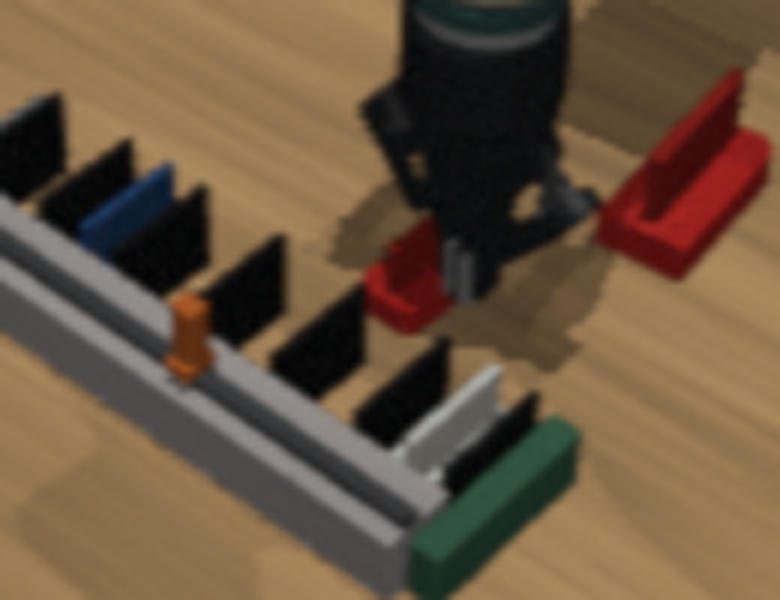

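The finger is flush against the foot's side and is sliding the panel without tipping it. I'll lower slightly and carry on.

Request:
{"name": "arm_command", "arguments": {
  "series": [
    {"dp": [0.045,-0.03,-0.02],"angular": [0,0,-0.006],"gripper": 0},
    {"dp": [0,0,0.02],"angular": [0,0,0],"gripper": 0},
    {"dp": [0,0,0.03],"angular": [0,0,0],"gripper": 0},
    {"dp": [0,0,0.03],"angular": [0,0,0],"gripper": 0},
    {"dp": [0,0,0.02],"angular": [0,0,0],"gripper": 0},
    {"dp": [0,0,0],"angular": [0,0,0],"gripper": 0},
    {"dp": [0,0,0],"angular": [0,0,0],"gripper": 0},
    {"dp": [0,0,0],"angular": [0,0,0],"gripper": 0}
  ]
}}

```text
clock: 14.8
position: [0.5014, 0.0852, 0.0095]
ee_rot: [0.492, 0.51, 0.491, -0.507]
contact_force: [-0.6, 1.7, 4.3]
width: -0.0002
```

```bash
python3 -c "
from h import *
st(-.091,.0575,.009);red()"
```

```text
t 14.8 pos [0.5014 0.0852 0.0095] rack [-0.0888  0.0599] F [-0.6  1.7  4.3] w -0.0002
yaw err deg to rack -0.08 down [ 0.003  0.002 -1.   ]
dp units [ 0.004 -0.019  0.02 ]
top foot 12 [-118.3   50.5] [10.3  5.4] 0.4 x -0.1234 -0.1132 y 0.0478 0.0532
scene foot 79 [-66.7  34. ] [34.6 37.3] 3.1 x -0.0843 -0.0494 y 0.0153 0.0525
scene panel top 10 x -0.071 0.0287 y 0.0322 slope -0.334
```

Request:
{"name": "arm_command", "arguments": {
  "series": [
    {"dp": [0,0,-0.1],"angular": [0,0,0],"gripper": 0},
    {"dp": [-0.4,0,-0.1],"angular": [0,0,0],"gripper": 0},
    {"dp": [-0.4,0,-0.1],"angular": [0,0,0],"gripper": 0},
    {"dp": [-0.4,0,-0.3],"angular": [0,0,0],"gripper": 0},
    {"dp": [0,0,-0.4],"angular": [0,0,0],"gripper": 0},
    {"dp": [0,0,-0.4],"angular": [0,0,0],"gripper": 0},
    {"dp": [0,0,-0.3],"angular": [0,0,0],"gripper": 0},
    {"dp": [0,0,0],"angular": [0,0,0],"gripper": 0}
  ]
}}

```text
clock: 15.9
position: [0.5061, 0.2952, 0.1544]
ee_rot: [-0.492, -0.507, -0.491, 0.51]
contact_force: [-0.4, -1.4, -0.8]
width: 0.0002
```

```bash
python3 -c "
from h import *
st();red();marker()
d=load('top');cv2.imwrite('pics/top7.png',cv2.resize(d['image'][140:260,240:400],None,fx=5,fy=5,interpolation=cv2.INTER_CUBIC))"
```

```text
t 15.9 pos [0.5061 0.2952 0.1544] rack [-0.0907  0.2699] F [-0.4 -1.4 -0.8] w 0.0002
yaw err deg to rack -0.06 down [-0.002 -0.003 -1.   ]
top foot 283 [-89.7  34.8] [34.6 69.8] 88.0 x -0.1249 -0.0547 y 0.0169 0.0531
top panel top 45 x -0.117 -0.0614 y 0.0348 slope -0.02
scene foot 159 [-84.9  33.8] [71.9 38.3] 0.9 x -0.1211 -0.0491 y 0.0149 0.0533
scene panel top 45 x -0.1151 -0.0553 y 0.0353 slope -0.014
top 27 y min/mean/max 0.0175 0.0241 0.0302
scene 47 y min/mean/max 0.0167 0.0262 0.0312
```

View pics/top7.png

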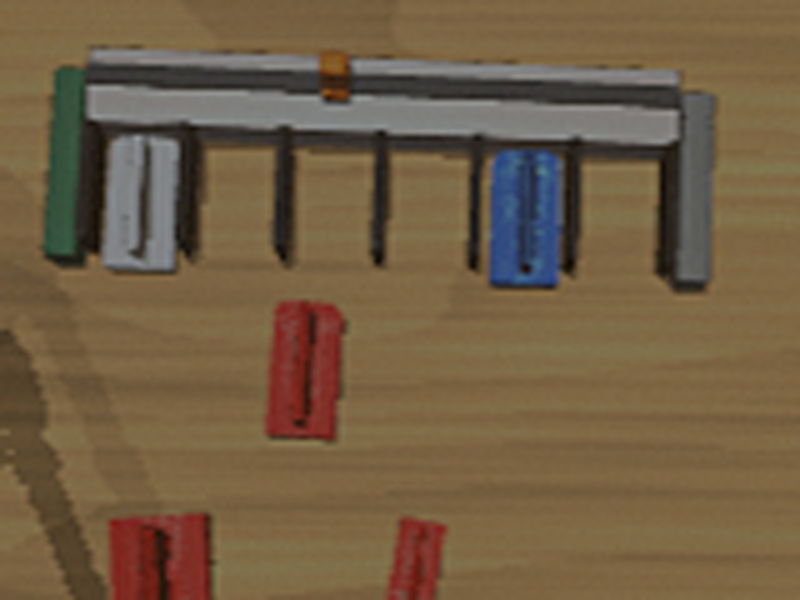

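Red panel is centred at about (-89.5, +34.8) and nearly straight, so it needs another 10 mm towards -y.

Request:
{"name": "arm_command", "arguments": {
  "series": [
    {"dp": [0,0,0.4],"angular": [0,0,0],"gripper": 0},
    {"dp": [0,0,0.4],"angular": [0,0,0],"gripper": 0},
    {"dp": [0,0,0.4],"angular": [0,0,0],"gripper": 0},
    {"dp": [0,0,0.2],"angular": [0,0,0],"gripper": 0},
    {"dp": [0,0,0],"angular": [0,0,0],"gripper": 0},
    {"dp": [0.3,0,0],"angular": [0,0,0],"gripper": 0},
    {"dp": [0.3,0,0],"angular": [0,0,0],"gripper": 0},
    {"dp": [0,0,0],"angular": [0,0,0],"gripper": 0}
  ]
}}

```text
clock: 17.1
position: [0.4995, 0.1127, 0.0828]
ee_rot: [-0.49, -0.51, -0.487, 0.513]
contact_force: [0.4, -0.1, -0.2]
width: 0.0
```

```bash
python3 -c "
from h import *
st(-.0895,.078,.009)"
```

```text
t 17.1 pos [0.4995 0.1127 0.0828] rack [-0.0916  0.0873] F [ 0.4 -0.1 -0.2] w 0.0
yaw err deg to rack -0.88 down [ 0.    -0.006 -1.   ]
dp units [0.616 0.018 0.074]
```

Request:
{"name": "arm_command", "arguments": {
  "series": [
    {"dp": [0.2,0.015,0],"angular": [-0.01,0,0],"gripper": 0},
    {"dp": [0.2,0,0],"angular": [0,0,0],"gripper": 0},
    {"dp": [0.17,0,0],"angular": [0,0,0],"gripper": 0},
    {"dp": [0,0,0],"angular": [0,0,0],"gripper": 0},
    {"dp": [0,0,0.08],"angular": [0,0,0],"gripper": 0},
    {"dp": [0,0,0.08],"angular": [0,0,0],"gripper": 0},
    {"dp": [0,0,0.04],"angular": [0,0,0],"gripper": 0},
    {"dp": [0,0,0],"angular": [0,0,0],"gripper": 0}
  ]
}}

```text
clock: 18.1
position: [0.5088, 0.0886, 0.0226]
ee_rot: [0.497, 0.511, 0.487, -0.504]
contact_force: [0.0, 0.4, -0.1]
width: -0.0001
```

```bash
python3 -c "
from h import *
st(-.0895,.050,.009);red()"
```

```text
t 18.1 pos [0.5088 0.0886 0.0226] rack [-0.0815  0.0635] F [ 0.   0.4 -0.1] w -0.0001
yaw err deg to rack 0.05 down [ 0.018 -0.004 -1.   ]
dp units [ 0.112 -0.069  0.112]
top foot 25 [-107.7   21.3] [33.8  2.8] 2.7 x -0.1247 -0.0908 y 0.0193 0.0231
scene foot 75 [-62.2  36.6] [34.9 37. ] 44.2 x -0.0853 -0.0492 y 0.0158 0.0527
scene panel top 9 x -0.0785 0.0277 y 0.0312 slope -0.407
```

Request:
{"name": "arm_command", "arguments": {
  "series": [
    {"dp": [0,-0.05,-0.06],"angular": [0,0,-0.01],"gripper": 0},
    {"dp": [0.11,-0.02,0],"angular": [0,0,0],"gripper": 0},
    {"dp": [0.02,0,0],"angular": [0,0,0],"gripper": 0},
    {"dp": [0,0,0.06],"angular": [0,0,0],"gripper": 0},
    {"dp": [0,0,0.05],"angular": [0,0,0],"gripper": 0},
    {"dp": [0,0,0.05],"angular": [0,0,0],"gripper": 0},
    {"dp": [0,0,0],"angular": [0,0,0],"gripper": 0},
    {"dp": [0,0,0],"angular": [0,0,0],"gripper": 0}
  ]
}}

```text
clock: 19.2
position: [0.499, 0.0768, 0.0052]
ee_rot: [-0.493, -0.507, -0.492, 0.508]
contact_force: [1.0, 0.6, 0.3]
width: 0.0001
```

```bash
python3 -c "
from h import *
st(-.0895,.050,.009);red()"
```

```text
t 19.2 pos [0.499  0.0768 0.0052] rack [-0.0909  0.0514] F [1.  0.6 0.3] w 0.0001
yaw err deg to rack 0.08 down [-0.    -0.003 -1.   ]
dp units [-0.032  0.011  0.012]
scene foot 91 [-66.5  22.9] [36.5 42.9] 51.6 x -0.0947 -0.0484 y 0.0017 0.038
scene panel top 13 x -0.0719 0.0273 y 0.0207 slope -0.157
```

Request:
{"name": "arm_command", "arguments": {
  "series": [
    {"dp": [0,0,-0.1],"angular": [0,0,0],"gripper": 0},
    {"dp": [-0.4,0,-0.1],"angular": [0,0,0],"gripper": 0},
    {"dp": [-0.4,0,-0.1],"angular": [0,0,0],"gripper": 0},
    {"dp": [-0.4,0,-0.3],"angular": [0,0,0],"gripper": 0},
    {"dp": [0,0,-0.4],"angular": [0,0,0],"gripper": 0},
    {"dp": [0,0,-0.4],"angular": [0,0,0],"gripper": 0},
    {"dp": [0,0,-0.3],"angular": [0,0,0],"gripper": 0},
    {"dp": [0,0,0],"angular": [0,0,0],"gripper": 0}
  ]
}}

```text
clock: 20.3
position: [0.505, 0.2937, 0.1545]
ee_rot: [0.493, 0.508, 0.493, -0.506]
contact_force: [-0.1, -0.0, -1.0]
width: 0.0001
```

```bash
python3 -c "
from h import *
st();red()
d=load('top');cv2.imwrite('pics/top8.png',cv2.resize(d['image'][140:260,240:400],None,fx=5,fy=5,interpolation=cv2.INTER_CUBIC))"
```

```text
t 20.3 pos [0.505  0.2937 0.1545] rack [-0.0918  0.2684] F [-0.1 -0.  -1. ] w 0.0001
yaw err deg to rack 0.2 down [ 0.002  0.001 -1.   ]
top foot 284 [-89.   20.3] [69.9 34.8] 0.3 x -0.1239 -0.0541 y 0.0029 0.0378
top panel top 47 x -0.1165 -0.06 y 0.0199 slope -0.011
scene foot 159 [-83.9  20.5] [37.7 73.4] 88.3 x -0.1203 -0.0473 y 0.0013 0.0394
scene panel top 43 x -0.1134 -0.0558 y 0.0205 slope 0.017
```

Panel is straight but at y=+20, 5 mm too far. I'll nudge it back from the other side.

Request:
{"name": "arm_command", "arguments": {
  "series": [
    {"dp": [0,0,0.45],"angular": [0,0,0],"gripper": 0},
    {"dp": [0,0,0.45],"angular": [0,0,0],"gripper": 0},
    {"dp": [0,0,0.45],"angular": [0,0,0],"gripper": 0},
    {"dp": [0,0,0.45],"angular": [0,0,0],"gripper": 0},
    {"dp": [0,0,0.4],"angular": [0,0,0],"gripper": 0},
    {"dp": [0,0,0.2],"angular": [0,0,0],"gripper": 0},
    {"dp": [0,0,0],"angular": [0,0,0],"gripper": 0},
    {"dp": [0,0,0],"angular": [0,0,0],"gripper": 0}
  ]
}}

```text
clock: 21.4
position: [0.4915, -0.0116, 0.1541]
ee_rot: [-0.491, -0.508, -0.489, 0.511]
contact_force: [0.4, 0.4, 0.2]
width: 0.0002
```

```bash
python3 -c "
from h import *
st(-.089,-.03,.007)"
```

```text
t 21.4 pos [ 0.4915 -0.0116  0.1541] rack [-0.0956 -0.0372] F [0.4 0.4 0.2] w 0.0002
yaw err deg to rack -0.38 down [-0.001 -0.004 -1.   ]
dp units [ 1.226  0.055 -0.066]
```

Request:
{"name": "arm_command", "arguments": {
  "series": [
    {"dp": [0.25,0,0],"angular": [-0.004,0,0],"gripper": 0},
    {"dp": [0.25,0,0],"angular": [0,0,0],"gripper": 0},
    {"dp": [0.25,0,0],"angular": [0,0,0],"gripper": 0},
    {"dp": [0.2,0,0],"angular": [0,0,0],"gripper": 0},
    {"dp": [0.1,0,0],"angular": [0,0,0],"gripper": 0},
    {"dp": [0.05,0,0],"angular": [0,0,0],"gripper": 0},
    {"dp": [0,0,0],"angular": [0,0,0],"gripper": 0},
    {"dp": [0,0,0],"angular": [0,0,0],"gripper": 0}
  ]
}}

```text
clock: 22.4
position: [0.4936, -0.0064, 0.0208]
ee_rot: [0.496, 0.507, 0.492, -0.506]
contact_force: [-0.3, 0.1, -0.2]
width: -0.0
```

```bash
python3 -c "
from h import *
st(-.089,-.0065,.007)"
```

```text
t 22.4 pos [ 0.4936 -0.0064  0.0208] rack [-0.0936 -0.0319] F [-0.3  0.1 -0.2] w -0.0
yaw err deg to rack 0.41 down [ 0.005 -0.004 -1.   ]
dp units [ 0.114  0.039 -0.212]
```

Request:
{"name": "arm_command", "arguments": {
  "series": [
    {"dp": [0.08,0.03,0],"angular": [0.004,0,0],"gripper": 0},
    {"dp": [0.03,0,0],"angular": [0,0,0],"gripper": 0},
    {"dp": [0,0,-0.08],"angular": [0,0,0],"gripper": 0},
    {"dp": [0,0,-0.06],"angular": [0,0,0],"gripper": 0},
    {"dp": [0,0,-0.03],"angular": [0,0,0],"gripper": 0},
    {"dp": [0,0,-0.02],"angular": [0,0,0],"gripper": 0},
    {"dp": [0,0,0],"angular": [0,0,0],"gripper": 0},
    {"dp": [0,0,0],"angular": [0,0,0],"gripper": 0}
  ]
}}

```text
clock: 23.4
position: [0.4994, 0.0178, 0.008]
ee_rot: [0.495, 0.509, 0.489, -0.507]
contact_force: [0.6, -0.9, -0.6]
width: 0.0002
```

```bash
python3 -c "
from h import *
st(-.089,-.0065,.007);red()"
```

```text
t 23.4 pos [0.4994 0.0178 0.008 ] rack [-0.0885 -0.0075] F [ 0.6 -0.9 -0.6] w 0.0002
yaw err deg to rack 0.04 down [ 0.008 -0.004 -1.   ]
dp units [ 0.008 -0.004 -0.008]
top foot 62 [-110.4   23.6] [23.4 33.7] 1.9 x -0.1227 -0.0991 y 0.0064 0.04
scene foot 152 [-85.3  23.5] [35.3 73.2] 88.2 x -0.1215 -0.0489 y 0.0051 0.0414
scene panel top 19 x -0.1043 -0.0569 y 0.0237 slope -0.022
```

Request:
{"name": "arm_command", "arguments": {
  "series": [
    {"dp": [0,0,0.1],"angular": [0,0,0],"gripper": 0},
    {"dp": [-0.3,0,0],"angular": [0,0,0],"gripper": 0},
    {"dp": [-0.4,0,0],"angular": [0,0,-0.005],"gripper": 0},
    {"dp": [0,-0.2,-0.15],"angular": [0,0,0],"gripper": 0},
    {"dp": [0,-0.2,-0.15],"angular": [0,0,0],"gripper": 0},
    {"dp": [0,-0.1,-0.03],"angular": [0,0,0],"gripper": 0},
    {"dp": [0,0,0],"angular": [0,0,0],"gripper": 0},
    {"dp": [0,0,0],"angular": [0,0,0],"gripper": 0}
  ]
}}

```text
clock: 24.5
position: [0.4378, 0.0442, 0.0933]
ee_rot: [-0.493, -0.507, -0.49, 0.51]
contact_force: [0.1, -0.1, 0.4]
width: -0.0
```

```bash
python3 -c "
from h import *
st(-.15,.0235,.012)
d=shot('scene');im=d['image'].astype(int)
m=(im[...,2]-im[...,1]>50)&(im[...,2]-im[...,0]>50)&(abs(im[...,1]-im[...,0])<40)&(d['depth']>0)
P=np.array([px2w(d,u,v) for v,u in np.argwhere(m)]); r=np.array([inrack(p) for p in P])
for n,k in (('L',(r[:,1]>.055)),('S',r[:,0]<-.135)):
  k=k&(P[:,2]>.005)&(abs(r[:,1])<.2)&(r[:,0]<-.05)
  if n=='S':k&=r[:,1]<.05
  print(n,r[k].min(0),r[k].max(0),P[k,2].max())
red()"
```

```text
t 24.5 pos [0.4378 0.0442 0.0933] rack [-0.151   0.0169] F [ 0.1 -0.1  0.4] w -0.0
yaw err deg to rack -0.08 down [-0.    -0.006 -1.   ]
dp units [ 0.677  0.008 -0.059]
L [-0.26322107  0.07552549] [-0.16012318  0.12947498] 0.06545776676581516
S [-0.2087938  -0.04173473] [-0.15939208 -0.01338482] 0.033511631773951556
scene foot 152 [-85.9  23. ] [37.  72.6] 86.7 x -0.1217 -0.0498 y 0.0034 0.042
scene panel top 39 x -0.1132 -0.0299 y 0.0236 slope 0.095
```

Request:
{"name": "arm_command", "arguments": {
  "series": [
    {"dp": [0.2,-0.03,-0.05],"angular": [0,0,0],"gripper": 0},
    {"dp": [0.2,-0.03,0],"angular": [0,0,0],"gripper": 0},
    {"dp": [0.15,0,0],"angular": [0,0,0],"gripper": 0},
    {"dp": [0.1,0,0],"angular": [0,0,0],"gripper": 0},
    {"dp": [0,0,0],"angular": [0,0,0],"gripper": 0},
    {"dp": [0,0,0],"angular": [0,0,0],"gripper": 0},
    {"dp": [0,0,0],"angular": [0,0,0],"gripper": 0},
    {"dp": [0,0,0],"angular": [0,0,0],"gripper": 0}
  ]
}}

```text
clock: 25.65
position: [0.4367, 0.0488, 0.0143]
ee_rot: [0.494, 0.509, 0.488, -0.509]
contact_force: [0.1, -0.1, 0.3]
width: -0.0
```

```bash
python3 -c "
from h import *
st(-.09,.024,.008);red()"
```

```text
t 25.65 pos [0.4367 0.0488 0.0143] rack [-0.1522  0.0214] F [ 0.1 -0.1  0.3] w -0.0
yaw err deg to rack -0.2 down [ 0.007 -0.006 -1.   ]
dp units [ 0.056  0.518 -0.023]
top foot 90 [-64.8  23.3] [21.4 34. ] 2.2 x -0.0756 -0.0538 y 0.0059 0.0403
top panel top 15 x -0.0785 -0.0605 y 0.0221 slope 0.017
scene foot 153 [-85.8  22.8] [36.1 70.9] 88.7 x -0.1209 -0.0505 y 0.0043 0.0411
scene panel top 39 x -0.1123 -0.0282 y 0.0236 slope 0.101
```

Request:
{"name": "arm_command", "arguments": {
  "series": [
    {"dp": [0.055,0,-0.02],"angular": [0,0,-0.004],"gripper": 0},
    {"dp": [0,0.08,0],"angular": [0,0,0],"gripper": 0},
    {"dp": [0,0.08,0],"angular": [0,0,0],"gripper": 0},
    {"dp": [0,0.08,0],"angular": [0,0,0],"gripper": 0},
    {"dp": [0,0.08,0],"angular": [0,0,0],"gripper": 0},
    {"dp": [0,0.08,0],"angular": [0,0,0],"gripper": 0},
    {"dp": [0,0.04,0],"angular": [0,0,0],"gripper": 0},
    {"dp": [0,0,0],"angular": [0,0,0],"gripper": 0}
  ]
}}

```text
clock: 26.75
position: [0.4931, 0.0494, 0.007]
ee_rot: [-0.492, -0.507, -0.49, 0.511]
contact_force: [-0.4, -0.0, 0.4]
width: -0.0
```

```bash
python3 -c "
from h import *
st(-.06,.024,.008);red()"
```

```text
t 26.75 pos [0.4931 0.0494 0.007 ] rack [-0.0959  0.0238] F [-0.4 -0.   0.4] w -0.0
yaw err deg to rack -0.2 down [-0.002 -0.006 -1.   ]
dp units [-0.009  0.299 -0.003]
scene foot 88 [-46.3  23.1] [29.7 73.6] 67.2 x -0.0815 -0.0103 y -0.0004 0.04
scene panel top 42 x -0.0693 0.004 y 0.0234 slope 0.089
```

Request:
{"name": "arm_command", "arguments": {
  "series": [
    {"dp": [0,0.06,0],"angular": [0,0,0],"gripper": 0},
    {"dp": [0,0.06,0],"angular": [0,0,0],"gripper": 0},
    {"dp": [0,0.06,0],"angular": [0,0,0],"gripper": 0},
    {"dp": [0,0.06,0],"angular": [0,0,0],"gripper": 0},
    {"dp": [0,0.05,0],"angular": [0,0,0],"gripper": 0},
    {"dp": [0,0.04,0],"angular": [0,0,0],"gripper": 0},
    {"dp": [0,0,0],"angular": [0,0,0],"gripper": 0},
    {"dp": [0,0,0],"angular": [0,0,0],"gripper": 0}
  ]
}}

```text
clock: 27.85
position: [0.5342, 0.0479, 0.0068]
ee_rot: [-0.492, -0.507, -0.49, 0.511]
contact_force: [-1.5, -0.2, 1.0]
width: -0.0001
```

```bash
python3 -c "
from h import *
st(-.051,.024,.008);red();marker()
d=load('scene');cv2.imwrite('pics/scene9.png',cv2.resize(d['image'][170:270,270:400],None,fx=6,fy=6,interpolation=cv2.INTER_CUBIC))"
```

```text
t 27.85 pos [0.5342 0.0479 0.0068] rack [-0.0547  0.0237] F [-1.5 -0.2  1. ] w -0.0001
yaw err deg to rack -0.2 down [-0.003 -0.006 -1.   ]
dp units [-0.01   0.031 -0.003]
scene panel top 43 x -0.0246 0.0288 y 0.0218 slope -0.105
top 10 y min/mean/max 0.0179 0.0241 0.0303
scene 48 y min/mean/max 0.0154 0.0262 0.0315
```

View pics/scene9.png

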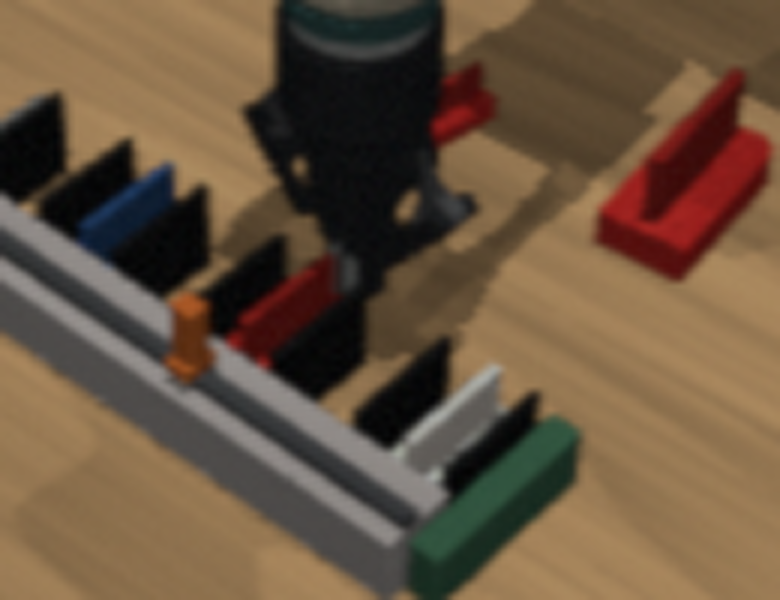

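The red panel is in the third gap, almost home, with the marker opposite and the other panels untouched. I'll press on until the force rises.

Request:
{"name": "arm_command", "arguments": {
  "series": [
    {"dp": [0,0.03,0],"angular": [0,0,0],"gripper": 0},
    {"dp": [0,0.03,0],"angular": [0,0,0],"gripper": 0},
    {"dp": [0,0.03,0],"angular": [0,0,0],"gripper": 0},
    {"dp": [0,0.02,0],"angular": [0,0,0],"gripper": 0},
    {"dp": [0,0.02,0],"angular": [0,0,0],"gripper": 0},
    {"dp": [0,0.02,0],"angular": [0,0,0],"gripper": 0},
    {"dp": [0,0.02,0],"angular": [0,0,0],"gripper": 0},
    {"dp": [0,0.02,0],"angular": [0,0,0],"gripper": 0}
  ]
}}

```text
clock: 29.05
position: [0.5394, 0.0478, 0.0054]
ee_rot: [-0.482, -0.497, -0.5, 0.52]
contact_force: [-6.3, -1.0, 4.2]
width: 0.0001
```

```bash
python3 -c "
from h import *
st(-.051,.024,.008)"
```

```text
t 29.05 pos [0.5394 0.0478 0.0054] rack [-0.0495  0.0237] F [-6.3 -1.   4.2] w 0.0001
yaw err deg to rack -0.15 down [-0.041 -0.005 -0.999]
dp units [-0.021 -0.013 -0.002]
```

Stopped at −49.5 mm with a 6 N reaction, so it is against the back. I'll retract and check.

Request:
{"name": "arm_command", "arguments": {
  "series": [
    {"dp": [0,-0.15,0],"angular": [0,0,0],"gripper": 0},
    {"dp": [-0.1,-0.15,0],"angular": [0,0,0],"gripper": 0},
    {"dp": [-0.4,-0.1,0],"angular": [0,0,0],"gripper": 0},
    {"dp": [-0.4,0,0],"angular": [0,0,0],"gripper": 0},
    {"dp": [-0.3,-0.2,0.3],"angular": [0,0,0],"gripper": 0},
    {"dp": [0,-0.2,0.4],"angular": [0,0,0],"gripper": 0},
    {"dp": [0,0,0.4],"angular": [0,0,0],"gripper": 0},
    {"dp": [0,0,0.4],"angular": [0,0,0],"gripper": 0}
  ]
}}

```text
clock: 30.05
position: [0.4452, -0.1305, 0.1658]
ee_rot: [-0.49, -0.499, -0.496, 0.515]
contact_force: [-0.1, 0.2, -0.4]
width: 0.0002
```

```bash
python3 -c "
from h import *
st();red();marker()
d=load('top');cv2.imwrite('pics/top10.png',cv2.resize(d['image'][140:260,240:400],None,fx=5,fy=5,interpolation=cv2.INTER_CUBIC))"
```

```text
t 30.05 pos [ 0.4452 -0.1305  0.1658] rack [-0.138  -0.1575] F [-0.1  0.2 -0.4] w 0.0002
yaw err deg to rack 0.26 down [-0.022 -0.01  -1.   ]
top foot 283 [-5.1 22.1] [35.  67.9] 89.9 x -0.039 0.0289 y 0.0046 0.0397
top panel top 45 x -0.0328 0.0242 y 0.0219 slope -0.001
scene panel top 49 x -0.0283 0.0286 y 0.0222 slope -0.006
top 27 y min/mean/max 0.0175 0.0241 0.0303
scene 46 y min/mean/max 0.0174 0.0264 0.0318
```

View pics/top10.png

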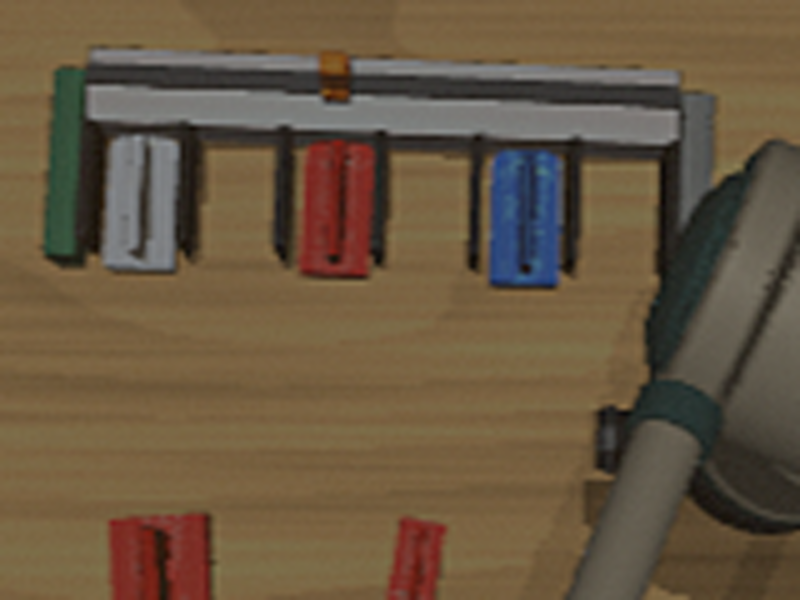

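The panel is home in the third gap at x = −5.1 and is straight. The marker is opposite the gap, and the white and blue panels and the decoys are where they were. I'll hand in.

```bash
python3 -c "
from rig import *
print(sign_off())"
```

```text
the job is handed in; nothing more can be done
None
```

The marker stands at the third gap from the green end, and the middle-sized red panel is pushed fully home in that gap. The job was handed in at about 30 s, with no verdict reported.

- **Marker:** Green is at the +y end, so the third gap is y = +25 mm. The first push left the marker about 2–3 mm short, so I nudged it again. Last readings were y = 24.1 mm from the top camera and 26.4 mm from the scene camera.
- **Red panel:** I slid it sideways into line, overshot by 5 mm and nudged it back from the other side. I then pushed it in until it stopped with about 6 N of reaction. It now sits at x = −5.1 mm (fully home is −5), straight, about 3 mm off the gap's centre line as measured, which is within the clearance.
- **Other things:** The white and blue panels and both lookalike red panels show no movement in the last picture. The tin and tape roll were not re-imaged at the end, but the arm never came near them at bench height.

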